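Two-key spool release on an assembly bench

TASK

Release the wire spool from the chute's gate: press the gate's two keys down together, one fingertip on each, and keep both fully down until the spool has rolled past and come to rest against the end stop at the low end; then let both keys come up. Do not touch or lift the spool itself, and leave the other things on the bench where they are.

Things in the scene. Friction and masses are not known exactly. Their poses are not given: they have to be found in the camera images.
- chute: narrow sloping aluminium chute on a dark steel base plate (300 x 130 x 10 mm) fixed on the bench. Origin on the bench under the middle between the two keys; z up, x along the lane DOWN the slope, y across it towards the left key. Lane 40 mm wide inside, 49 mm outside; floor 50 mm high at the origin, dropping 0.141 mm per mm of x; side walls 11 mm above it. Back plate at x = -110 mm, 85 mm high
- end_stop (a point): middle of the inner face of the end stop plate (top 68 mm high) that closes the lane's low end, at chute x = +136 mm, y = 0, 50 mm above the bench. Home against it, the spool's centre is at about chute x = +116 mm
- key_left_top (a point): top centre of the left key, a flat grey plastic cap 30 mm (along the lane) x 27 mm (across), just outside the lane wall, at chute x = 0, y = +38 mm. Top 78 mm above the bench when up, 68 mm when fully down (still above the wall beside it). The point moves with the key. The keys' inner edges are 49 mm apart: fingers opened to about 54 mm, in line across the chute, stand on both, astride the lane
- key_right_top (a point): the same for the right key, an identical cap at chute x = 0, y = -38 mm (76 mm from the left one, centre to centre). Both are pressed straight down
- key_left (a joint): how far the left key is pressed, m: 0 up, 0.010 fully down. Sprung: starts to move at 1.2 N, 4 N fully down (8 N for the pair), comes up when let go. It draws down its own gate pin, which stands 7 mm out of the lane floor at chute x = 0, by as much; the spool passes only while both keys are over about 7 mm down, then rolls to the stop in under 1 s
- key_right (a joint): the same for the right key and its pin
- spool: loose reel of copper wire with white flanges, 40 mm diameter, 36 mm wide, about 80 g, lying in the lane with its axis across it. Origin at its centre, 20 mm above the lane floor; turns as it rolls. It waits against the gate pins at about chute x = -16 mm, its top 92 mm above the bench; it will roll between the keys and between fingers standing on them
- spare_spool: bystander: a like reel standing on end on the bench beside the chute, 40 mm diameter, 36 mm high; origin under its centre
- jar: bystander: small amber glass jar with a black cap, 44 mm diameter, 55 mm high; origin under its centre
- driver: bystander: screwdriver with a red handle, 150 mm long, lying on the bench beside the chute; origin on the bench near its middle, its x along it
Things that resemble listed ones, but are neither listed nor needed, are in the scene too. Leave any red look-alike of the spool alone.

How it is judged:
On the way, in this order (a step that is already met when the one before it is completed fails the run):
1. both keys are pressed together, a finger on each (value of joint each of key_left, key_right above 0.004 m and contact force between the fingers and key_left above 0.3 N and contact force between the fingers and key_right above 0.3 N), for 0.05 s.
2. both keys are still held down by the fingers when the spool has come to rest at the end stop (value of joint each of key_left, key_right above 0.006 m and contact force between the fingers and key_left above 0.3 N and contact force between the fingers and key_right above 0.3 N and x of spool in the frame of chute above 0.108 m and linear speed of spool below 0.03 m/s), for 0.2 s.
At the end, for the whole second after the job is handed in: The spool lies at rest in the lane against the end stop (centre 108 to 124 mm down the lane from the key line), both keys are back up (pressed less than 1.5 mm), and the bystanders have not moved (x of spool in the frame of chute between 0.108 and 0.124 m and y of spool in the frame of chute between -0.008 and 0.008 m and z of spool in the frame of chute below 0.062 m and linear speed of spool below 0.02 m/s and value of joint each of key_left, key_right below 0.0015 m); the robot touches nothing.
It fails at once if the robot touches the spool (contact force between any of the fingers, the arm and spool above 0.3 N).
It fails at once if the spool is lifted or leaves the lane (z of spool in the frame of chute above 0.083 m or y of spool in the frame of chute above 0.012 m or y of spool in the frame of chute below -0.012 m).
It fails at once if a key is let up while the spool is still on its way (x of spool in the frame of chute between 0.02 and 0.1 m and value of joint any of key_left, key_right below 0.003 m).
It fails at once if a bystander is moved more than 15 mm (distance of any of spare_spool, jar, driver from where it was at the start of the episode above 0.015 m).
It also fails if it takes over 32 s, if anything falls off the work surface, if the arm or the gripper's body presses on something with over 40 N, if the wrist force passes 120 N, or if a joint passes its speed limit or range.

ROBOT

A 7-joint arm with a two-finger parallel gripper is mounted at the origin on the work surface. World frame = base frame: x ahead of the robot, y to its left, z up, the work surface at z = 0. Lengths are in m, angles in rad, forces in N, time in s.
With the tool pointing down it reaches from about 0.4 to 0.875 m from the base axis. Payload 6.5 kg.
Tool frame: the origin (TCP) lies midway between the tips of the shut fingers; the grasp point (between the pads) lies 19 mm behind it; z points along the fingers, y is the line along which they close (so a half turn about z gives the same grasp; the last joint's range is limited). The gripper opens to 88 mm and grips with 3 to 60 N. Pads are 18 mm wide; open, the fingers measure 123 mm over their backs; the gripper's body (75 mm by 187 mm) begins 45 mm behind the grasp point.
Start: joints at [1.15, 0.536, -0.004, 1.538, 0.003, 1.067, -0.071], TCP at [0.226, -0.61, 0.239] pointing down, gripper open.
Joint ranges: [-2.7, 2.7], [-0.37, 2.16], [-1.27, 1.26], [0.24, 2.4], [-1.31, 4.45], [0.19, 1.91], [-2.76, 2.76]. Speed limits (rad/s): [2.39, 2.39, 3.14, 3.14, 3.14, 3.14, 3.14].

INTERFACE

Orientations are given as a rotation vector (axis times angle).
In Python, from workcell import ctrl gives the robot as it stands.
- The arm moves only by the shell command python3 -m pendant 'ROWS' [FORCE]. ROWS is JSON, a list that holds one entry, the list of rows, each a list of 5 numbers: the finger opening in m, from 0 to 0.0881, then the shift along the tool's x, y, z in m, then the turn about the tool's z in degrees. A call has exactly 5 rows; each row shifts and turns the commanded pose from where the row before left it, along the tool's axes as they then stand; what a row does not reach is not made up. A row lasts 1/12 s, in which the tool goes at most 41.7 mm and 7.16 degrees, less where a joint would pass 70% of its speed; a pose out of reach is approached as far as the arm can. A call with a gripper value outside its range is refused whole. The fingers move at their own pace and stop on an object; FORCE is the grip in N (left out, the last holds). Time passes only in rows, so rows that do not move let the fingers close, or fill a call up. It gives the time, the measured TCP pose, the force, the opening and the grip force at its end, in the units of the state.
- ctrl.get_state(): the state, without advancing time (a new reading comes with each control period).
- ctrl.get_image(name): name is "side" or "top" or "wrist"; returns a dict with "color" (400x640x3 uint8, red, green, blue), "fovy" (degrees; the focal length in pixels is half the picture's height over the tangent of half this angle, whatever the lens; pixels are square), "cx", "cy" (the principal point, pixels), "origin" and "attitude" of the camera in the world; the wrist camera has in their place "mount" (4x4, takes a point from camera to tool coordinates, whose origin is the TCP and whose axes are the flange's). Camera axes: x right, y down, z forward; pixel columns grow to the right and rows downward; lengths in m; the calibration is good to about 2 mm. A picture is of the moment at which its call begins: read the wrist's pose just before it. There is no depth.
- ctrl.job_done(): hands the job in; it is judged then, once.
The state is a dict: "time": time; "q": joint angles; "dq": joint speeds; "joint_efforts": joint torques, N m; "tcp_pos": TCP position; "tool_rot": TCP orientation; "force": force on the tool from outside, world axes, zero at the start; "ft_torque": the same for the moment, N m; "width": finger opening in m; "finger_force": force on a finger pad.
Only numpy, scipy, OpenCV 4.12 (cv2) and the standard library are available. Lean on these libraries where they do the work, as an engineer would, in place of code of your own. Each camera call takes 0.05 s, during which the arm holds its last target. There are 200 camera calls.

## Working session

There is one attempt and no reset: what is moved stays moved. The work goes in short steps, Python scripts to look and compute and a shell command to move; the robot and the scene stay as the last step left them, time stands still between calls to the robot, and variables do not carry over. Pictures are saved under pics/ and viewed, at most 10 in all, crops included, and the job is handed in when it is done.

```bash
mkdir -p pics; ls; cat > h.py <<'E'
import numpy as np, cv2
from scipy.spatial.transform import Rotation as R
from workcell import ctrl
def grab(name,fn=None):
    s=ctrl.get_state(); im=ctrl.get_image(name)
    f=im["color"].shape[0]/2/np.tan(np.radians(im["fovy"])/2)
    if name=="wrist":
        T=np.eye(4);T[:3,:3]=R.from_rotvec(s["tool_rot"]).as_matrix();T[:3,3]=s["tcp_pos"]
        T=T@np.array(im["mount"]);o,A=T[:3,3],T[:3,:3]
    else:
        o=np.array(im["origin"]);A=np.array(im["attitude"])
        A=A if A.shape==(3,3) else R.from_rotvec(A).as_matrix()
    if fn: cv2.imwrite("pics/"+fn,im["color"][:,:,::-1])
    return dict(im=im["color"],f=f,cx=im["cx"],cy=im["cy"],o=o,A=A)
def ray(c,u,v,z):
    d=c["A"]@np.array([(u-c["cx"])/c["f"],(v-c["cy"])/c["f"],1.]);return c["o"]+d*(z-c["o"][2])/d[2]
def proj(c,p):
    q=c["A"].T@(np.array(p)-c["o"]);return q[0]/q[2]*c["f"]+c["cx"],q[1]/q[2]*c["f"]+c["cy"]
E
python3 - <<'E'
from h import *
s=ctrl.get_state();print(s)
im=ctrl.get_image("top");print({k:v for k,v in im.items() if k!="color"})
cs=[grab(n)["im"] for n in("top","side")]
cv2.imwrite("pics/a.png",cs[0][:,:,::-1]);cv2.imwrite("pics/b.png",cs[1][:,:,::-1])
E
```

```text
pics
{'time': 0.0, 'q': array([ 1.14980727,  0.53716083, -0.00445891,  1.53885645,  0.00259915,
        1.06732391, -0.07121812]), 'dq': array([ 0.00100432,  0.00098908,  0.00045898,  0.00132419,  0.00095713,
       -0.00073795, -0.00016489]), 'joint_efforts': array([-3.98003458e-04, -5.70978427e+01,  9.90661271e-01, -2.51600289e+01,
       -5.61968645e-02,  1.80054788e-02,  2.12227210e-04]), 'tcp_pos': array([ 0.22558551, -0.60893882,  0.23784886]), 'tool_rot': array([-3.09060700e+00, -5.54194036e-01,  6.62385948e-04]), 'force': array([-0.63840312, -0.32646849, -0.18681224]), 'ft_torque': array([-0.09776748, -0.00398688, -0.02971498]), 'finger_force': 0.0, 'width': 0.08835035442886936}
{'fovy': 57.49791677563802, 'cx': 316.68687999211784, 'cy': 203.0542168565343, 'origin': array([0.35378193, 0.06281033, 0.89014194]), 'attitude': array([-1.9834519 ,  2.19972959, -0.26317902])}
```

View pics/a.png

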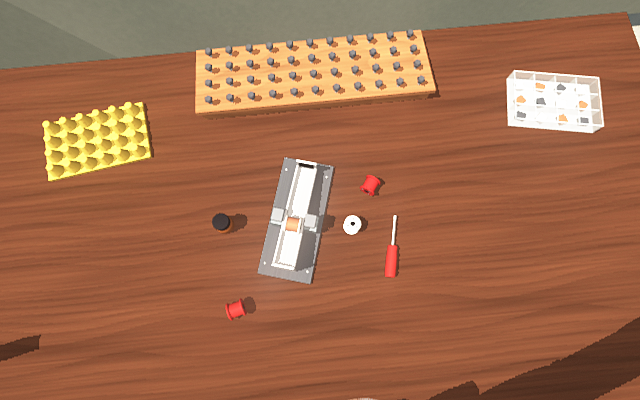

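View pics/b.png

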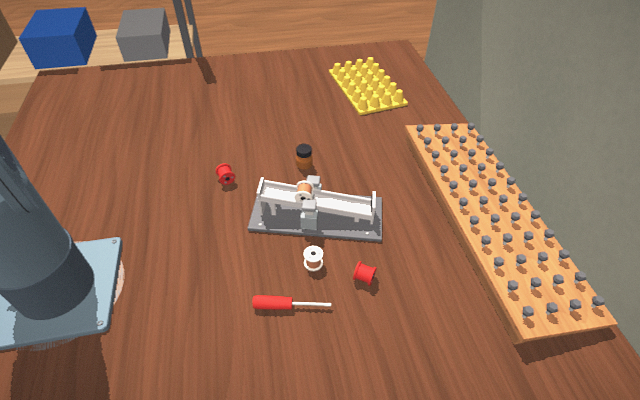

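The top view shows the keys near (278,214) and (310,222), the spool at (293,225), and the low end at about (307,162). The side view agrees: the low end is on the right, and the spool is just upslope of the keys. I'll measure the base plate and keys next.

```bash
python3 - <<'E'
from h import *
c=grab("top");im=c["im"]
for n,p in dict(L=(278,214),Rk=(310,222)).items(): print(n,ray(c,*p,.078))
# base plate: grey (low saturation) region
hsv=cv2.cvtColor(im,cv2.COLOR_RGB2HSV);m=((hsv[...,1]<45)&(hsv[...,2]>60)).astype(np.uint8)
m[:140]=0;m[300:]=0;m[:,:250]=0;m[:,338:]=0
k=max(cv2.findContours(m,0,2)[0],key=cv2.contourArea);print(cv2.minAreaRect(k))
b=cv2.boxPoints(cv2.minAreaRect(k));w=[ray(c,*p,.01) for p in b];print(np.round(w,4))
print([np.linalg.norm(w[i]-w[i-1]) for i in range(4)],np.mean(w,0))
s=im[145:290,240:345];cv2.imwrite("pics/c.png",cv2.resize(s,None,fx=4,fy=4,interpolation=cv2.INTER_CUBIC)[:,:,::-1])
E
```

```text
L [0.53902582 0.13771808 0.078     ]
Rk [0.51299571 0.06694838 0.078     ]
((295.30767822265625, 219.4615478515625), (54.128055572509766, 120.0230712890625), 11.309932708740234)
[[ 0.4166  0.2047  0.01  ]
 [ 0.708   0.1256  0.01  ]
 [ 0.665  -0.0069  0.01  ]
 [ 0.3792  0.0816  0.01  ]]
[np.float64(0.12867599320282672), np.float64(0.30186467400957656), np.float64(0.13932664528677133), np.float64(0.29918540638439844)] [0.54218585 0.1012489  0.01      ]
```

View pics/c.png

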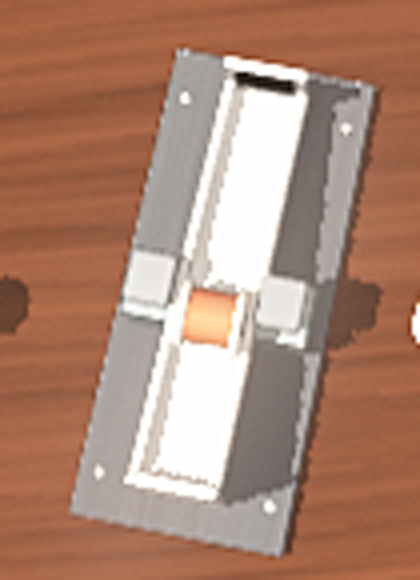

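Key tops in the crop are at (151,279) and (282,303), so (277.8,214.8) and (310.5,220.8) in the full picture. That puts the middle at about (0.526,0.102), with the lane yaw about -15.5° and 75 mm between keys (76 expected). I'll turn about 35.8° and travel there.

```bash
python3 -m pendant '[[[0.054,0.005,-0.03,0,7.1],[0.054,0.005,-0.03,0,7.1],[0.054,0,-0.03,0,7.1],[0.054,0,-0.03,0,7.1],[0.054,0,-0.03,0,7.1]]]'
python3 -m pendant '[[[0.054,0.005,-0.038,0,0],[0.054,0.005,-0.038,0,0],[0.054,0.005,-0.038,0,0],[0.054,0.005,-0.038,0,0],[0.054,0.005,-0.038,0,0]]]'
python3 -m pendant '[[[0.054,0.005,-0.038,0,0],[0.054,0.005,-0.038,0,0],[0.054,0.005,-0.038,0,0],[0.054,0.005,-0.038,0,0],[0.054,0.005,-0.038,0,0]]]'
```

```text
time: 0.62
tcp_pos: [0.2185, -0.4583, 0.2385]
tool_rot: [-3.112, 0.427, 0.001]
force: [0.9, -0.1, -0.0]
width: 0.0568
finger_force: 0.0
time: 1.03
tcp_pos: [0.2937, -0.2812, 0.2388]
tool_rot: [3.114, -0.415, 0.0]
force: [0.7, 0.2, 0.6]
width: 0.0537
finger_force: 0.0
time: 1.45
tcp_pos: [0.3675, -0.1043, 0.2389]
tool_rot: [3.114, -0.415, 0.001]
force: [0.6, -1.4, -0.2]
width: 0.0543
finger_force: 0.0
```

```bash
python3 - <<'E'
from h import *
s=ctrl.get_state();M=R.from_rotvec(s["tool_rot"]).as_matrix();print(s["time"],s["tcp_pos"],s["q"]);print(M.round(3))
print(M.T@(np.array([.526,.102,.238])-s["tcp_pos"]))
E
```

```text
1.45 [ 0.36753413 -0.10432423  0.2389422 ] [ 0.39336517  0.08283861 -0.24545116  2.18003638  0.02643494  0.88077134
 -1.70389273]
[[ 0.965 -0.262  0.001]
 [-0.262 -0.965 -0.   ]
 [ 0.001  0.    -1.   ]]
[ 0.09889513 -0.24062596  0.00095315]
```

```bash
python3 -m pendant '[[[0.054,0.014,-0.034,0,0],[0.054,0.014,-0.034,0,0],[0.054,0.014,-0.034,0,0],[0.054,0.014,-0.034,0,0],[0.054,0.014,-0.034,0,0]]]'
python3 -m pendant '[[[0.054,0.014,-0.034,0,0],[0.054,0.014,-0.034,0,0],[0.054,0,0,0,0],[0.054,0,0,0,0],[0.054,0,0,0,0]]]'
python3 - <<'E'
from h import *
c=grab("wrist","d.png");print(c["o"],c["f"])
E
```

```text
time: 1.87
tcp_pos: [0.4801, 0.0412, 0.2387]
tool_rot: [3.114, -0.415, 0.0]
force: [0.5, -1.2, -0.3]
width: 0.0539
finger_force: 0.0
time: 2.28
tcp_pos: [0.5236, 0.0973, 0.2383]
tool_rot: [3.113, -0.415, -0.002]
force: [0.2, -0.2, -0.5]
width: 0.054
finger_force: 0.0
[0.60109442 0.07480927 0.38443552] 298.2000464282427
```

View pics/d.png

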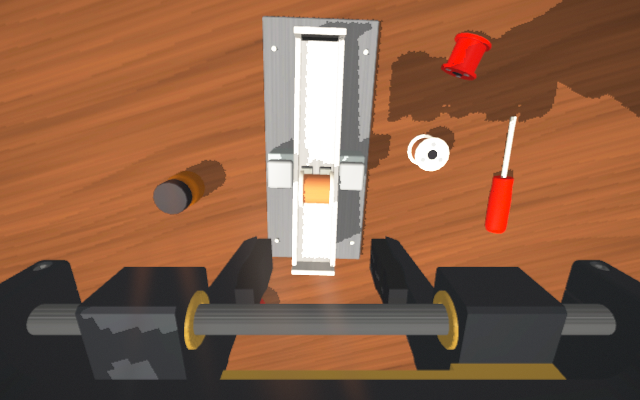

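The wrist view shows the key caps near (280,174) and (352,174), the spool at (316,188), and the end stop at (320,35). I'll refine the caps with a mask.

```bash
python3 - <<'E'
from h import *
c=grab("wrist");im=c["im"];s=ctrl.get_state();M=R.from_rotvec(s["tool_rot"]).as_matrix()
g=cv2.cvtColor(im,cv2.COLOR_RGB2GRAY)
print(g[176,262:300]);print(g[176,332:370]);print(g[150:195,280]);print(g[150:195,352])
# red/base: end-stop and lane middle, white lane above keys & below at several rows
for v in(60,90,120,140): 
    x=np.where(g[v,285:350]>225)[0]+285;print(v,x.min(),x.max())
E
```

```text
[124 125 124 128 151 223 242 247 248 247 247 247 247 247 246 246 245 245
 244 244 244 243 243 243 242 242 241 233 207 161 147 214 228 228 228 203
 227 244]
[222 226 229 229 229 186 128 213 238 242 243 242 242 242 242 242 242 242
 241 241 241 240 240 241 241 241 240 240 242 231 201 165 163 121  80  94
 110 112]
[111 111 111 125 164 190 218 218 204 143 112 155 203 233 246 245 245 245
 246 246 245 245 245 245 245 244 244 244 244 244 244 244 244 244 244 244
 241 218 163 177 178 178 178 177 177]
[109 108 109 110 111 120 154 177 179 177 178 159 102 138 192 224 241 242
 242 242 241 241 241 241 241 241 241 241 241 241 241 241 242 242 241 241
 241 242 240 221 140 109 109 110 110]
60 294 342
90 294 341
120 293 339
140 293 338
```

```bash
python3 - <<'E'
from h import *
c=grab("wrist");s=ctrl.get_state();M=R.from_rotvec(s["tool_rot"]).as_matrix()
L=ray(c,278.8,175,.078);K=ray(c,351,176.3,.078);d=L-K
print(L,K,np.linalg.norm(d),"lane yaw",np.degrees(np.arctan2(-d[0],d[1])),"tool yaw",np.degrees(np.arctan2(M[1,0],M[0,0])))
for v,a,b in((60,294,342),(90,294,341),(120,293,339),(140,293,338)): print(ray(c,(a+b)/2,v,.045))
print(M.T@((L+K)/2-s["tcp_pos"]))
t=(L+K)/2;print(t)
E
```

```text
[0.53884043 0.13650087 0.078     ] [0.51726399 0.06320018 0.078     ] 0.0764102972909773 lane yaw -16.402063394747017 tool yaw -15.278562644953729
[0.63884755 0.06603834 0.045     ]
[0.61057243 0.07443158 0.045     ]
[0.58087686 0.08440016 0.045     ]
[0.55991067 0.09084383 0.045     ]
[ 0.00338827 -0.00459257  0.16068174]
[0.52805221 0.09985053 0.078     ]
```

Spacing is 76.4 mm (76 expected), and the lane line and keys agree on a middle at (0.528, 0.100). Next I'll correct by +3.4, -4.6 mm and +1.5°, then come down to about 40 mm above the keys.

```bash
python3 -m pendant '[[[0.054,0.0034,-0.0046,0,1.6],[0.054,0,0,0.03,0],[0.054,0,0,0.03,0],[0.054,0,0,0.03,0],[0.054,0,0,0.03,0]]]'
python3 -m pendant '[[[0.054,0,0,0,0],[0.054,0,0,0,0],[0.054,0,0,0,0],[0.054,0,0,0,0],[0.054,0,0,0,0]]]'
python3 - <<'E'
from h import *
c=grab("wrist","e.png");s=ctrl.get_state();M=R.from_rotvec(s["tool_rot"]).as_matrix()
print(s["tcp_pos"],M.T@(np.array([.528,.1,.078])-s["tcp_pos"]))
E
```

```text
time: 2.85
tcp_pos: [0.5285, 0.1002, 0.118]
tool_rot: [3.107, -0.461, 0.002]
force: [0.5, 0.9, -0.2]
width: 0.0539
finger_force: 0.0
time: 3.27
tcp_pos: [0.5299, 0.1016, 0.1206]
tool_rot: [-3.107, 0.459, -0.005]
force: [0.9, -0.6, 1.0]
width: 0.0539
finger_force: 0.0
[0.52968096 0.10163273 0.12031631] [-0.00124445  0.00209958  0.04231081]
```

View pics/e.png

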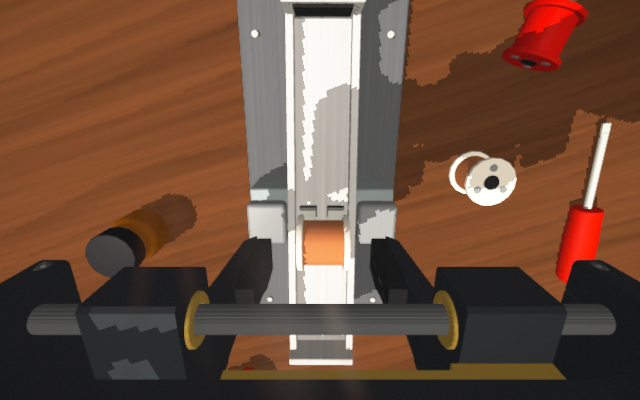

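```bash
python3 - <<'E'
from h import *
c=grab("wrist");s=ctrl.get_state();M=R.from_rotvec(s["tool_rot"]).as_matrix();g=cv2.cvtColor(c["im"],cv2.COLOR_RGB2GRAY)
print(g[190:212,262],g[190:212,385]);print(g[225,242:300],g[225,345:402])
for u,v in((262,204),(385,204),(248,225),(397,225),(287,225),(358,225)): print(u,v,(M.T@(ray(c,u,v,.078)-s["tcp_pos"])).round(4))
print(s["tcp_pos"])
E
```

```text
[218 228 227 227 227 227 226 226 226 205  95  77  82  94 119 143 163 188
 209 217 217 217] [128 137 139 138 137 137 138 138 136 137 124  74  76  78  87  98 106 114
 121 145 188 202]
[ 90  93  93  94  94 102 168 198 212 216 217 216 215 215 213 213 212 212
 211 209 208 208 207 207 207 205 206 206 206 205 205 204 203 203 202 202
 201 202 202 200 184 162 144 118  91 146 175 178 178 179 178 179 155 132
 157 171 187 186] [157 157 156 157 163 176 180 180 179 181 129  78  79  94 167 192 199 201
 201 202 203 202 202 201 202 202 202 202 202 201 201 202 200 201 200 200
 200 201 202 201 202 201 201 201 201 201 200 197 179 152 110  95  97  96
  96  97  97]
262 204 [ 0.0139 -0.038   0.0421]
385 204 [0.0139 0.0445 0.042 ]
248 225 [-0.0014 -0.0486  0.0421]
397 225 [-0.0014  0.0537  0.042 ]
287 225 [-0.0014 -0.0218  0.042 ]
358 225 [-0.0014  0.0269  0.042 ]
[0.52946959 0.10160077 0.12001691]
```

The keys sit about +2 mm in y and -1 mm in x relative to the tool. I'll correct that and come down in stages.

```bash
python3 -m pendant '[[[0.054,-0.001,0.002,0,0],[0.054,0,0,0.015,0],[0.054,0,0,0.015,0],[0.054,0,0,0,0],[0.054,0,0,0,0]]]'
python3 -m pendant '[[[0.054,0,0,0.003,0],[0.054,0,0,0.003,0],[0.054,0,0,0.003,0],[0.054,0,0,0.003,0],[0.054,0,0,0.002,0]]]'
```

```text
time: 3.78
tcp_pos: [0.5265, 0.0998, 0.0885]
tool_rot: [3.108, -0.458, -0.002]
force: [0.7, 0.6, 0.1]
width: 0.0542
finger_force: 0.0
time: 4.2
tcp_pos: [0.5275, 0.1, 0.0748]
tool_rot: [-3.108, 0.458, -0.001]
force: [0.1, -0.5, 3.7]
width: 0.054
finger_force: 1.8
```

Contact at z = 0.075 with 3.7 N, which fits two keys about 3 mm down. I'll press fully and hold.

```bash
python3 -m pendant '[[[0.054,0,0,0.003,0],[0.054,0,0,0.003,0],[0.054,0,0,0.002,0],[0.054,0,0,0.001,0],[0.054,0,0,0,0]]]'; python3 -c '
from h import *
grab("wrist","f.png")'
```

```text
time: 4.62
tcp_pos: [0.5277, 0.1, 0.0682]
tool_rot: [3.107, -0.458, 0.002]
force: [-9.6, -3.1, 30.9]
width: 0.054
finger_force: 15.7
```

View pics/f.png

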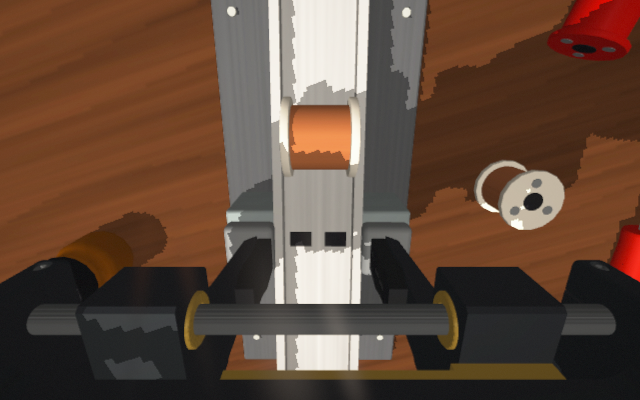

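The spool is past the gate at (320,137) and rolling down. Both fingers are firmly on the keys at 31 N total. I'll back off about 1 mm of the overpress and hold for another 1.7 s.

```bash
Z='x'; python3 -m pendant '[[[0.054,0,0,-0.0005,0],[0.054,0,0,0,0],[0.054,0,0,0,0],[0.054,0,0,0,0],[0.054,0,0,0,0]]]'
python3 -m pendant '[[[0.054,0,0,0,0],[0.054,0,0,0,0],[0.054,0,0,0,0],[0.054,0,0,0,0],[0.054,0,0,0,0]]]'
python3 -m pendant '[[[0.054,0,0,0,0],[0.054,0,0,0,0],[0.054,0,0,0,0],[0.054,0,0,0,0],[0.054,0,0,0,0]]]'
python3 -m pendant '[[[0.054,0,0,0,0],[0.054,0,0,0,0],[0.054,0,0,0,0],[0.054,0,0,0,0],[0.054,0,0,0,0]]]'
python3 - <<'E'
from h import *
a=grab("side","g0.png")["im"];b=grab("wrist")["im"]
a2=cv2.resize(a[150:260,230:400],(400,258),interpolation=cv2.INTER_CUBIC)
b2=b[:250,150:550]
cv2.imwrite("pics/g.png",np.vstack([a2,b2])[:,:,::-1])
E
```

```text
time: 5.08
tcp_pos: [0.5276, 0.1, 0.0683]
tool_rot: [3.107, -0.458, 0.002]
force: [-6.8, -2.0, 26.2]
width: 0.0542
finger_force: 13.0
time: 5.5
tcp_pos: [0.5276, 0.1, 0.0683]
tool_rot: [3.107, -0.458, 0.002]
force: [-6.9, -3.0, 25.8]
width: 0.054
finger_force: 13.0
time: 5.92
tcp_pos: [0.5276, 0.1, 0.0683]
tool_rot: [3.107, -0.458, 0.002]
force: [-6.7, -2.1, 26.3]
width: 0.0537
finger_force: 13.0
time: 6.33
tcp_pos: [0.5276, 0.0999, 0.0683]
tool_rot: [3.107, -0.458, 0.002]
force: [-6.8, -2.8, 26.2]
width: 0.0543
finger_force: 13.0
```

View pics/g.png

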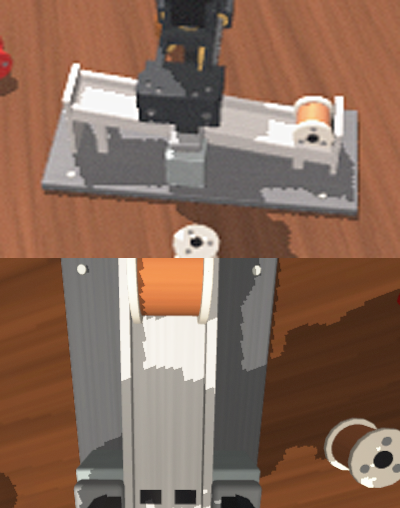

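The side view shows the spool at the low end against the stop, about (363,203) in the full picture, with the keys still down. I'll check that numerically for position and rest before releasing.

```bash
python3 - <<'E'
from h import *
for n in ("side","side","top"):
    c=grab(n);h=cv2.cvtColor(c["im"],cv2.COLOR_RGB2HSV)
    m=(h[...,0]>5)&(h[...,0]<20)&(h[...,1]>90)&(h[...,2]>150)
    e=np.array([np.cos(np.radians(-17)),np.sin(np.radians(-17))])
    px=lambda x:proj(c,[*(np.array([.528,.1])+x*e),.070-.141*x])
    u,v=map(int,px(.116));w=m[v-14:v+15,u-14:u+15];ys,xs=np.nonzero(w)
    print(n,"orange",xs.mean()+u-14,ys.mean()+v-14,len(xs),{x:np.round(px(x),1) for x in(.1,.108,.116)})
E
```

```text
side orange 362.45251396648047 194.65921787709496 179 {0.1: array([356., 202.]), 0.108: array([359.6, 202.6]), 0.116: array([363.1, 203.2])}
side orange 362.3370165745856 194.58563535911603 181 {0.1: array([356., 202.]), 0.108: array([359.6, 202.6]), 0.116: array([363.1, 203.2])}
top orange nan nan 0 {0.1: array([304.1, 178.8]), 0.108: array([304.8, 175.9]), 0.116: array([305.5, 172.9])}<stdin>:8: RuntimeWarning: Mean of empty slice.
  ret = ret.dtype.type(ret / rcount)
```

The spool is at rest at x of about 115 mm, home against the stop. Next I'll lift straight up.

```bash
python3 -m pendant '[[[0.054,0,0,-0.005,0],[0.054,0,0,-0.01,0],[0.054,0,0,-0.02,0],[0.054,0,0,-0.03,0],[0.054,0,0,-0.03,0]]]'
python3 -m pendant '[[[0.054,0,0,-0.03,0],[0.054,0,0,-0.02,0],[0.054,0,0,0,0],[0.054,0,0,0,0],[0.054,0,0,0,0]]]'
python3 -c '
from h import *
grab("wrist","i.png")'
```

```text
time: 7.0
tcp_pos: [0.5261, 0.0997, 0.1616]
tool_rot: [3.107, -0.458, -0.004]
force: [0.3, 0.3, -0.3]
width: 0.0537
finger_force: 0.0
time: 7.42
tcp_pos: [0.5263, 0.0996, 0.2102]
tool_rot: [3.107, -0.458, -0.002]
force: [0.4, -0.8, -0.9]
width: 0.0536
finger_force: 0.0
```

View pics/i.png

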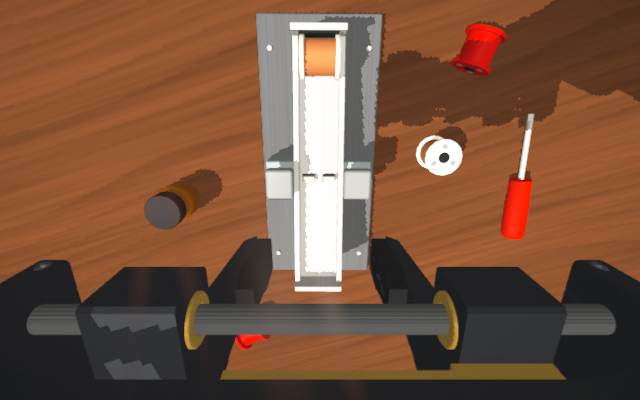

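The spool is home at (320,57), the keys are up at (279,184) and (356,184), the pins are back up, and the bystanders have not moved.

```bash
python3 -c '
from workcell import ctrl
print(ctrl.job_done())'
```

```text
the job is handed in; nothing more can be done
None
```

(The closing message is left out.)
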